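Hold a stick-on ledge flush on a cookbook stand

TASK

Take the stick-on aluminium book ledge from the top tier of the steel rack, lifting it well clear, and lay its flat back flush against the sloped panel of the cookbook stand, squarely over the pale rectangle left by the old ledge, with its rib running across the panel. Feel for the panel and tilt the ledge to match, not the panel to suit the ledge, and press the ledge gently but steadily so that its adhesive can take: finish while still gripping the ledge and pressing it flush, without letting go. Leave the bowls, stopper, funnel and spice tin where they are, and do not shove hard.

Things in the scene. Friction and masses are not known exactly. Their poses are not given: they have to be found in the camera images.
- ledge: aluminium book ledge, 120 to 210 g, loose, flat on the rack's top tier: back plate 50 (x) x 120 (y) x 6 mm (z), and a rib 12 mm thick (x), 120 mm long (y) along its middle, z = 6 to 44 mm, to be gripped across its thickness. Origin: centre of the flat underside, the back that goes on the panel; z points to the rib's top. A half turn about z serves the same. It does not really stick
- rack: fixed two-tier steel wire rack, 200 (x) x 300 (y) mm, origin on the worktop under its centre; the decks' tops are 50 and 170 mm above the worktop, four posts at the corners end at the top deck
- spot (a point): centre of the pale flat rectangle (52 x 122 mm) on the upper face of the stand's sloping wooden panel (260 wide, 200 long, 12 mm thick), 81 mm up-slope from its lower edge. x points up the slope, roughly towards the robot, y level across, z squarely out of the face. Hinged at the lower edge, the panel is set at 17 to 35 degrees from level; stiff hinge friction (6 N m) holds it under a light push
- panel_top (a point): middle of the panel's upper edge, on the face, 119 mm up the slope from the spot; same axes as the spot
- stand: fixed wooden base board of the cookbook stand, 210 (x) x 260 (y) x 14 mm, with a 34 mm high hinge block at each hinge-side corner; origin on the worktop under its centre; its x points from the hinge side to the panel's high side, roughly towards the robot
- bowl_a: shallow white ceramic bowl, 124 mm across, 42 mm high, on the rack's lower tier; origin under its centre; leave alone
- bowl_b: second, equal bowl on the lower tier; leave alone
- stopper: glass carafe stopper, 38 mm across, 50 mm high, standing at the +y end of the rack's top tier; origin under its centre; leave alone
- funnel: grey plastic funnel standing mouth down on the worktop, 84 mm across, 87 mm high; origin under its centre; leave alone
- tin: chrome spice tin with a twist cap, 48 mm across, 68 mm high, on the worktop; origin under its centre; leave alone
Mind the look-alikes: they are no part of the job. Of the things that look like the ledge, the largest one is meant.

How it is judged:
By the outcome, as a careful person would: the job done as asked, in the order asked, and still so for the second after the job is handed in, while the arm keeps its last pose, push and grip.
It also fails if it takes over 64 s, if anything falls off the work surface, if the arm or the gripper's body presses on something with over 40 N, if the wrist force passes 120 N, or if a joint passes its speed limit or range.

ROBOT

A 6-joint arm with a two-finger parallel gripper is mounted at the origin on the work surface. World frame = base frame: x ahead of the robot, y to its left, z up, the work surface at z = 0. Lengths are in m, angles in degrees, forces in N, time in s.
With the tool pointing down it reaches from about 0.25 to 0.85 m from the base axis. Payload 12.5 kg.
Tool frame: the origin (TCP) lies on the front face of the gripper's body, between the roots of the fingers; the fingertips stand 84 mm ahead of it and the grasp point (between the pads) lies 65 mm ahead of it; z points along the fingers, y is the line along which they close (so a half turn about z gives the same grasp; the last joint's range is limited). The gripper opens to 93 mm and grips with 3 to 60 N. Pads are 15 mm wide; open, the fingers measure 128 mm over their backs; the gripper's body (75 mm by 188 mm) begins 65 mm behind the grasp point.
Start: joints at [-81.853, 20.094, 94.641, -0, 65.266, -4.847], TCP at [0.124, -0.536, 0.303] pointing down, gripper open.
Joint ranges: [-157.81, 157.81], [-45, 120.19], [0.68, 151.7], [-89.99, 269.99], [4.06, 180], [-164.3, 164.3]. Speed limits (degrees/s): [127.2, 127.2, 159.86, 180, 180, 180].

INTERFACE

Orientations are given as a 3x3 rotation matrix whose columns are the frame's x, y, z axes.
In Python, from workcell import read_state, viewer, ticket gives the robot as it stands.
- The arm moves only by the tool apply_moves, never from a script. Its argument "deltas" is a list of rows, each an object with "hand": the opening, from 0 (shut) to 1 (fully open); "delta_pos": the shift along the tool's x, y, z scaled (see below), a list of three; "twist": the turn about the tool's z scaled (see below). In form: [{"hand": hand, "delta_pos": [x, y, z], "twist": twist}, ...]. A call has 1 to 12 rows; each row is the pose to reach, as a shift and turn from the pose commanded when the call began, along the tool's axes at that moment; what a row does not reach only later rows make up. The controller multiplies each number of a shift by 20 cm and each number of a turn by 1.5 rad. A row lasts 1/12 s, in which the tool goes at most 41.7 mm and 7.16 degrees, less where a joint would pass 70% of its speed; a pose out of reach is approached as far as the arm can. A call with a number of a shift or a turn outside -1 to 1 is refused whole. A call with a gripper value outside its range is refused whole. The fingers move at their own pace and stop on an object; "grip_force" is the grip in N (left out, the last holds). Time passes only in rows, so rows that repeat a pose let the fingers close. It gives the time, the measured TCP pose, the force, the opening and the grip force at its end, in the units of the state.
- read_state(): the state, without advancing time (a new reading comes with each control period).
- viewer.camera(name): name is "scene" or "side" or "wrist"; returns a dict with "image" (420x560x3 uint8, red, green, blue), "z_map" (420x560 float32, m along the optical axis (not along the pixel's ray), 0 where there is no reading), "intrinsics" (3x3 intrinsics, pixels), "xyz" and "orientation" of the camera in the world. Camera axes: x right, y down, z forward; pixel columns grow to the right and rows downward; lengths in m; the calibration is good to about 2 mm. A picture is of the moment at which its call begins.
- ticket.hand_in(): hands the job in; it is judged then, once.
The state is a dict: "t": time; "joint_pos": joint angles; "qd": joint speeds; "effort": joint torques, N m; "tool_pos": TCP position; "ee_rot": TCP orientation; "force": force on the tool from outside, world axes, zero at the start; "moment": the same for the moment, N m; "gripper_width": finger opening in m; "gripper_force": force on a finger pad.
Only numpy, scipy, OpenCV 4.12 (cv2) and the standard library are available. Lean on these libraries where they do the work, as an engineer would, in place of code of your own. Each camera call takes 0.05 s, during which the arm holds its last target. There are 200 camera calls.

## Working session

There is one attempt and no reset: what is moved stays moved. The work goes in short steps, Python scripts to look and compute and a tool call to move; the robot and the scene stay as the last step left them, time stands still between calls to the robot, and variables do not carry over. Pictures are saved under pics/ and viewed, at most 10 in all, crops included, and the job is handed in when it is done.

Besides the shell and the picture viewer there is one more tool, called after "Call:" by a JSON object that holds its "name" and its "arguments". apply_moves: Moves the arm, as the interface text tells. Its arguments: {"type":"object","properties":{"deltas":{"type":"array","items":{"type":"object","properties":{"hand":{"type":"number"},"delta_pos":{"type":"array","items":{"type":"number"}},"twist":{"type":"number"}}}},"grip_force":{"type":"number"}},"required":["deltas"]}

View pics/scene0.png

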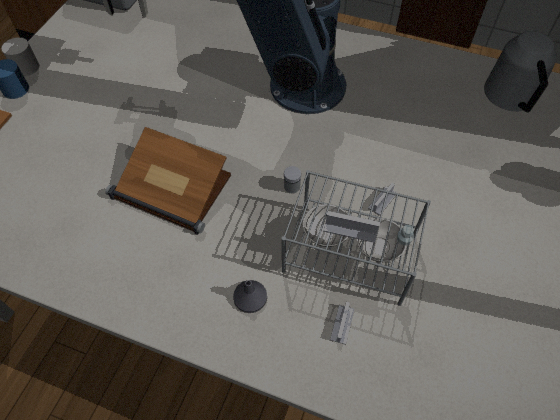

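View pics/side0.png

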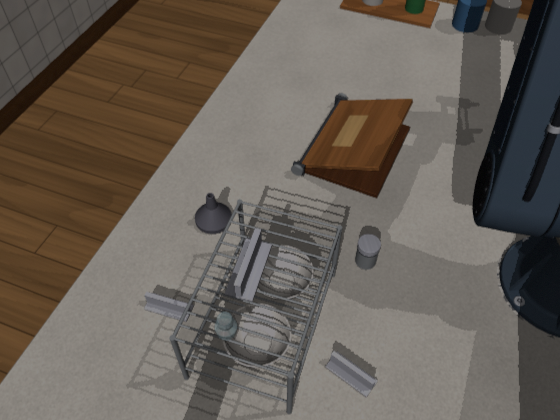

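Scene picture: the ledge candidates are the one on the rack's top tier (352,226), the one on the worktop at (383,201) just behind the rack, and the one on the worktop at (341,324). In the side view these are at (252,265), (351,372) and (170,305). The one on the top tier is the largest and fits the description, so I choose it. The stand is at (170,175) with the pale spot at (166,180). Next I'll measure these.

```bash
cat > h.py <<'E'
import numpy as np, cv2
def load(n): return dict(np.load(n))
def cloud(c):
    z=c['z_map'];K=c['intrinsics'];v,u=np.indices(z.shape)
    p=np.dstack([(u-K[0,2])/K[0,0]*z,(v-K[1,2])/K[1,1]*z,z])
    w=p@c['orientation'].T+c['xyz']; w[z<=0]=np.nan; return w
def plane(P):
    for _ in range(4):
        m=np.median(P,0) if _==0 else P.mean(0); n=np.linalg.svd(P-m,full_matrices=False)[2][2]; n*=np.sign(n[2])
        d=(P-m)@n; P=P[abs(d-np.median(d))<max(2*np.median(abs(d)),.001)]
    return P.mean(0),n,len(P)
E
python3 - <<'E'
from h import *
for n,(r,s) in {'scene':((120,240,100,240),(195,260,300,420)),'side':((90,200,290,420),(225,310,225,280))}.items():
    c=load(n+'0.npz');w=cloud(c);hsv=cv2.cvtColor(c['image'],cv2.COLOR_RGB2HSV)
    H,S,V=[hsv[:,:,i].astype(int) for i in range(3)]
    roi=np.zeros(H.shape,bool);roi[r[0]:r[1],r[2]:r[3]]=1
    sp=(w[150:185,130:200] if n=='scene' else w[120:150,320:380]).reshape(-1,3)
    wood=roi&(S>90)&(w[:,:,2]>.03)
    m,nn,k=plane(w[wood]); print(n,'panel',m.round(4),nn.round(4),'tilt',np.degrees(np.arccos(nn[2])).round(2),k,'az',np.degrees(np.arctan2(nn[1],nn[0])))
    on=roi&(abs((w-m)@nn)<.006)
    P=w[on]; 
    pale=on&(V>np.median(V[on&(S>60)])*1.35)&(S>30)
    pale=cv2.morphologyEx(pale.astype(np.uint8),cv2.MORPH_OPEN,np.ones((3,3)))
    l,lab,st,ce=cv2.connectedComponentsWithStats(pale);i=1+np.argmax(st[1:,4]);print('pale px',st[i],ce[i])
    y=np.cross(nn,[0,0,1.]);y/=np.linalg.norm(y);y=-y if y[1]<0 else y
    # slope up dir
    up=np.array([0,0,1])-nn*nn[2];up/=np.linalg.norm(up)
    def ray(uv):
        d=(np.c_[uv,np.ones(len(uv))]-[c['intrinsics'][0,2],c['intrinsics'][1,2],0])/[c['intrinsics'][0,0],c['intrinsics'][1,1],1]@c['orientation'].T
        t=((m-c['xyz'])@nn)/(d@nn); return c['xyz']+d*t[:,None]
    v,u=np.nonzero(lab==i);Q=ray(np.c_[u,v].astype(float));ab=np.c_[(Q-m)@up,(Q-m)@y]
    b=cv2.minAreaRect((ab*1000).astype(np.float32));ctr=m+up*b[0][0]/1000+y*b[0][1]/1000
    print('spot',ctr.round(4),b,'up',up.round(3),'y',y.round(3))
    # ledge
    roi=np.zeros(H.shape,bool);roi[s[0]:s[1],s[2]:s[3]]=1
    for zl,zh in ((.200,.23),(.168,.185)):
        q=roi&(w[:,:,2]>zl)&(w[:,:,2]<zh); Lq,lab,st,ce=cv2.connectedComponentsWithStats(q.astype(np.uint8))
        for j in range(1,Lq):
            if st[j,4]>40:
                P=w[lab==j]; b=cv2.minAreaRect((P[:,:2]*1000).astype(np.float32)); print('ledge',zl,st[j],ce[j].round(),np.round(b[0],1),np.round(b[1],1),round(b[2],1),'z med/95',np.percentile(P[:,2],[5,50,95]).round(4))
    if n=='side': cv2.imwrite('pics/crop1.png',cv2.resize(c['image'][190:400,140:390,::-1],None,fx=3,fy=2.8,interpolation=cv2.INTER_CUBIC)[:600])
E
```

```text
scene panel [ 0.5158 -0.2237  0.0678] [ 0.3678 -0.0242  0.9296] tilt 21.63 3586 az -3.760572228082347Traceback (most recent call last):
  File "<stdin>", line 13, in <module>
    return _wrapfunc(a, 'argmax', axis=axis, out=out, **kwds)
    return bound(*args, **kwds)
ValueError: attempt to get argmax of an empty sequence
```

```bash
cat > m.py <<'E'
from h import *
def measure(files):
  for n,(r,s) in files.items():
    c=load(n);w=cloud(c);hsv=cv2.cvtColor(c['image'],cv2.COLOR_RGB2HSV)
    H,S,V=[hsv[:,:,i].astype(int) for i in range(3)]
    roi=np.zeros(H.shape,bool);roi[r[0]:r[1],r[2]:r[3]]=1
    wood=roi&(S>90)&(w[:,:,2]>.03)
    m,nn,k=plane(w[wood]); print(n,'panel',m.round(4),nn.round(4),'tilt',np.degrees(np.arccos(nn[2])).round(2),k,'az',np.degrees(np.arctan2(nn[1],nn[0])))
    y=-np.cross([0,0,1.],nn);y/=np.linalg.norm(y)
    up=np.array([0,0,1])-nn*nn[2];up/=np.linalg.norm(up)
    K=c['intrinsics']
    def ray(uv):
        d=((uv-K[:2,2])/K[0,0]); d=np.c_[d,np.ones(len(d))]@c['orientation'].T
        return c['xyz']+d*(((m-c['xyz'])@nn)/(d@nn))[:,None]
    on=cv2.erode((roi&(abs((w-m)@nn)<.006)).astype(np.uint8),np.ones((7,7)))>0
    thr=cv2.threshold(V[on].astype(np.uint8),0,255,cv2.THRESH_OTSU)[0]; print('V',np.percentile(V[on],[5,50,85,95]),thr)
    pale=cv2.morphologyEx((on&(V>thr)).astype(np.uint8),cv2.MORPH_OPEN,np.ones((3,3)))
    l,lab,st,ce=cv2.connectedComponentsWithStats(pale);i=1+np.argmax(st[1:,4]);print('pale px',st[i],ce[i])
    for lb,mask in (('pale',lab==i),('panel',roi&(abs((w-m)@nn)<.005)&(S>70))):
        v,u=np.nonzero(mask);Q=ray(np.c_[u,v].astype(float));ab=np.c_[(Q-m)@up,(Q-m)@y]
        b=cv2.minAreaRect((ab*1000).astype(np.float32));ctr=m+up*b[0][0]/1000+y*b[0][1]/1000
        print(lb,'ctr',ctr.round(4),np.round(b[1],1),round(b[2],1),'up',up.round(3),'y',y.round(3))
    roi=np.zeros(H.shape,bool);roi[s[0]:s[1],s[2]:s[3]]=1
    for zl,zh in ((.203,.23),(.1725,.19)):
        q=roi&(w[:,:,2]>zl)&(w[:,:,2]<zh); Lq,lab,st,ce=cv2.connectedComponentsWithStats(q.astype(np.uint8))
        for j in range(1,Lq):
            if st[j,4]>40:
                P=w[lab==j]; b=cv2.minAreaRect((P[:,:2]*1000).astype(np.float32)); print('ledge',zl,st[j],ce[j].round(),np.round(b[0],1),np.round(b[1],1),round(b[2],1),'z',np.percentile(P[:,2],[5,50,95]).round(4))
E
python3 - <<'E'
from m import *
measure({'scene0.npz':((120,240,100,240),(195,260,300,420)),'side0.npz':((90,200,290,420),(225,310,225,280))})
c=load('side0.npz')
cv2.imwrite('pics/crop1.png',cv2.resize(c['image'][190:390,140:390,::-1],None,fx=3,fy=3,interpolation=cv2.INTER_CUBIC))
E
```

```text
scene0.npz panel [ 0.5158 -0.2237  0.0678] [ 0.3678 -0.0242  0.9296] tilt 21.63 3586 az -3.760572228082347
V [ 95.   109.   134.05 139.  ] 118.0
pale px [150 168  30  16 217] [161.74193548 175.33640553]
pale ctr [ 0.5286 -0.2409  0.0623] [39.6 90.6] 5.2 up [-0.928  0.061  0.369] y [-0.066 -0.998  0.   ]
panel ctr [ 0.5232 -0.2279  0.0647] [218.9 271.3] 0.5 up [-0.928  0.061  0.369] y [-0.066 -0.998  0.   ]
ledge 0.203 [326 211  54  18 385] [353. 219.] [571.3 295.8] [ 15.8 119.4] 5.5 z [0.2044 0.2137 0.2173]
ledge 0.203 [401 225  13  13 125] [407. 231.] [559.  417.4] [24.6 25.3] 63.0 z [0.2074 0.2179 0.222 ]
ledge 0.1725 [324 220  54  23 575] [350. 231.] [584.3 297.3] [ 25.2 119.3] 6.1 z [0.1741 0.1777 0.1881]
ledge 0.1725 [397 235  15  10  47] [402. 241.] [568.9 415.3] [33.2 13. ] 80.2 z [0.1737 0.1828 0.1888]
side0.npz panel [ 0.5104 -0.2123  0.0677] [ 0.3646 -0.0243  0.9309] tilt 21.43 3026 az -3.818228634909447
V [ 82.    94.   119.75 129.  ] 109.0
pale px [333 115  34  32 577] [349.75216638 130.73310225]
pale ctr [ 0.535  -0.2252  0.0577] [ 50.8 122.4] 0.0 up [-0.929  0.062  0.365] y [-0.067 -0.998  0.   ]
panel ctr [ 0.5152 -0.218   0.0656] [266.6 204.3] 89.8 up [-0.929  0.062  0.365] y [-0.067 -0.998  0.   ]
ledge 0.203 [234 229  28  61 515] [247. 259.] [571.2 301.1] [ 13.1 121.6] 6.3 z [0.2053 0.2131 0.2155]
ledge 0.1725 [ 225  239   47   63 1138] [250. 271.] [571.2 299.4] [ 50.7 124.5] 5.9 z [0.1733 0.1756 0.1842]
```

View pics/crop1.png

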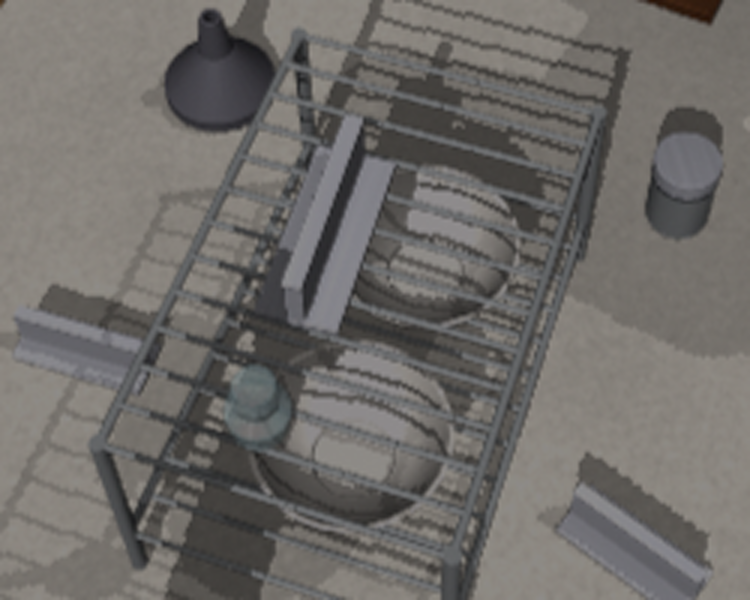

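Crop: the full-size ledge is on the top tier, with its rib running from about (350,125) to (295,310) and the stopper at (257,405). The two worktop look-alikes, at (80,345) and (635,540), are smaller. The ledge measures 50.7 × 121.6 mm with its rib top at z≈0.214, so the choice holds. Now I'll move.

Call:
{"name": "apply_moves", "arguments": {"deltas": [{"hand": 1,"delta_pos": [0.1,-0.1,-0.2],"twist": 0},{"hand": 1,"delta_pos": [0.3,-0.3,-0.4],"twist": -0.1},{"hand": 1,"delta_pos": [0.5,-0.5,-0.6],"twist": -0.25},{"hand": 1,"delta_pos": [0.7,-0.7,-0.6],"twist": -0.4},{"hand": 1,"delta_pos": [0.9,-0.85,-0.6],"twist": -0.55},{"hand": 1,"delta_pos": [0.95,-0.9,-0.6],"twist": -0.966},{"hand": 1,"delta_pos": [0.95,-0.9,-0.6],"twist": -0.966},{"hand": 1,"delta_pos": [0.95,-0.9,-0.6],"twist": -0.966},{"hand": 1,"delta_pos": [0.95,-0.9,-0.6],"twist": -0.966},{"hand": 1,"delta_pos": [0.95,-0.9,-0.6],"twist": -0.966},{"hand": 1,"delta_pos": [0.95,-0.9,-0.6],"twist": -0.966},{"hand": 1,"delta_pos": [0.95,-0.9,-0.6],"twist": -0.966}]}}

```text
t: 1.15
tool_pos: [0.2684, -0.3176, 0.4226]
ee_rot: [[-0.038, 0.999, -0.0], [0.999, 0.038, 0.0], [0.0, -0.0, -1.0]]
force: [0.2, 0.1, 0.2]
gripper_width: 0.0931
gripper_force: 0.0
```

Call:
{"name": "apply_moves", "arguments": {"deltas": [{"hand": 1,"delta_pos": [0.1,0.2,0],"twist": 0},{"hand": 1,"delta_pos": [0.2,0.4,0],"twist": 0},{"hand": 1,"delta_pos": [0.3,0.6,0],"twist": 0},{"hand": 1,"delta_pos": [0.4,0.8,0],"twist": 0},{"hand": 1,"delta_pos": [0.4,0.95,0],"twist": 0},{"hand": 1,"delta_pos": [0.4,1,0],"twist": 0},{"hand": 1,"delta_pos": [0.4,1,0],"twist": 0}]}}

```text
t: 1.73
tool_pos: [0.4676, -0.2309, 0.4218]
ee_rot: [[-0.034, 0.999, -0.001], [0.999, 0.034, 0.001], [0.001, -0.001, -1.0]]
force: [-0.4, 0.4, -0.4]
gripper_width: 0.0929
gripper_force: 0.0
```

```bash
python3 - <<'E'
from m import *; from workcell import *
s=read_state(); print(s['t'],s['tool_pos'],s['ee_rot'].round(4).tolist())
c=viewer.camera('wrist'); np.savez('wrist1.npz',**c); cv2.imwrite('pics/wrist1.png',c['image'][:,:,::-1])
w=cloud(c); print(w[::60,::80].round(2)[:,:,2]); 
E
```

```text
1.7333 [ 0.46761607 -0.23088196  0.42179921] [[-0.0336, 0.9994, -0.0011], [0.9994, 0.0336, 0.0008], [0.0008, -0.001, -1.0]]
[[ 0.    0.    0.    0.    0.    0.   -0.  ]
 [ 0.   -0.    0.   -0.    0.08  0.01  0.  ]
 [ 0.   -0.    0.    0.    0.07  0.03  0.  ]
 [ 0.   -0.    0.   -0.    0.07  0.    0.  ]
 [-0.   -0.    0.    0.1   0.07  0.    0.  ]
 [ 0.43  0.43  0.38  0.    0.    0.37  0.  ]
 [ 0.45  0.44  0.44  0.44  0.44  0.44  0.44]]
```

View pics/wrist1.png

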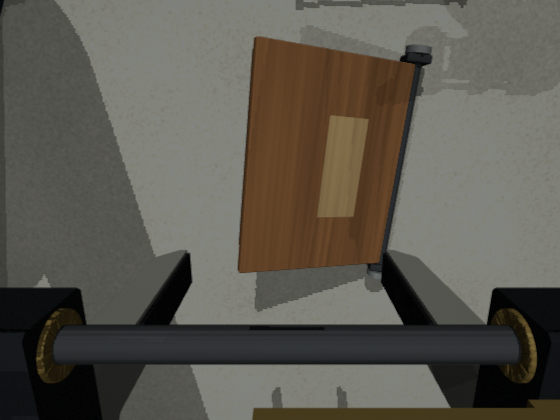

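Wrist view: the panel spans roughly (240–415, 40–270), with the pale rectangle's centre near (343,166) and the hinge bar on the right. Next I'll measure it from close by.

```bash
python3 - <<'E'
from m import *
measure({'wrist1.npz':((30,275,235,405),(0,1,0,1))})
E
```

```text
wrist1.npz panel [ 0.5078 -0.2138  0.0701] [ 0.3682 -0.0249  0.9294] tilt 21.65 24856 az -3.8636969906194114
V [ 79.  94. 101. 125.] 107.0
pale px [ 318  115   50  102 3043] [341.24548143 167.31777851]
pale ctr [ 0.5339 -0.2248  0.0595] [121.9  52. ] 89.9 up [-0.927  0.063  0.369] y [-0.067 -0.998  0.   ]
panel ctr [ 0.5152 -0.2238  0.0669] [200.8 259.6] 0.1 up [-0.927  0.063  0.369] y [-0.067 -0.998  0.   ]
```

Call:
{"name": "apply_moves", "arguments": {"deltas": [{"hand": 1,"delta_pos": [0.2,0.05,0],"twist": 0},{"hand": 1,"delta_pos": [0.4,0.1,0],"twist": 0},{"hand": 1,"delta_pos": [0.6,0.15,0],"twist": 0},{"hand": 1,"delta_pos": [0.8,0.2,0],"twist": 0},{"hand": 1,"delta_pos": [1,0.25,0],"twist": 0},{"hand": 1,"delta_pos": [1,0.25,0],"twist": -0.046}]}}

```text
t: 2.28
tool_pos: [0.509, -0.0259, 0.423]
ee_rot: [[-0.101, 0.995, 0.0], [0.995, 0.101, 0.001], [0.001, 0.001, -1.0]]
force: [-0.3, -0.1, 0.4]
gripper_width: 0.0931
gripper_force: 0.0
```

Call:
{"name": "apply_moves", "arguments": {"deltas": [{"hand": 1,"delta_pos": [0.2,0.05,0],"twist": 0},{"hand": 1,"delta_pos": [0.4,0.1,0],"twist": 0},{"hand": 1,"delta_pos": [0.6,0.15,0],"twist": 0},{"hand": 1,"delta_pos": [0.8,0.2,0],"twist": 0},{"hand": 1,"delta_pos": [0.9,0.25,0],"twist": 0},{"hand": 1,"delta_pos": [0.9,0.25,0],"twist": 0},{"hand": 1,"delta_pos": [0.9,0.25,0],"twist": 0}]}}

```text
t: 2.87
tool_pos: [0.5408, 0.1534, 0.4226]
ee_rot: [[-0.1, 0.995, -0.001], [0.995, 0.1, -0.0], [-0.0, -0.001, -1.0]]
force: [-1.0, 0.2, 1.1]
gripper_width: 0.093
gripper_force: 0.0
```

```bash
cat > l.py <<'E'
from h import *; from workcell import *
def ledge(n,zs=((.204,.225),(.173,.190)),box=(.48,.66,.2,.385)):
    c=viewer.camera('wrist'); np.savez(n,**c); w=cloud(c)
    for zl,zh in zs:
        q=(w[:,:,2]>zl)&(w[:,:,2]<zh)&(w[:,:,0]>box[0])&(w[:,:,0]<box[1])&(w[:,:,1]>box[2])&(w[:,:,1]<box[3]); q=cv2.morphologyEx(q.astype(np.uint8),cv2.MORPH_OPEN,np.ones((3,3)))
        L,lab,st,ce=cv2.connectedComponentsWithStats(q)
        for j in range(1,L):
            if st[j,4]>300:
                P=w[lab==j]; b=cv2.minAreaRect((P[:,:2]*1000).astype(np.float32)); print(zl,st[j],np.round(b[0],1),np.round(b[1],1),round(b[2],2),'z',np.percentile(P[:,2],[5,50,95]).round(4))
E
python3 - <<'E'
from l import *
s=read_state(); print(s['tool_pos'],s['ee_rot'].round(4).tolist()); ledge('wrist2.npz')
E
```

```text
[0.54083466 0.15337479 0.42264756] [[-0.1005, 0.9949, -0.0006], [0.9949, 0.1005, -0.0005], [-0.0004, -0.0006, -1.0]]
0.204 [ 339    0   21   98 1763] [574.  273.4] [12.4 67.4] 6.35 z [0.2096 0.2144 0.2156]
0.173 [ 312    0   27   99 2490] [558.5 275.6] [19.3 75.2] 6.49 z [0.1753 0.1766 0.1818]
0.173 [ 356    0   19   99 1465] [592.3 279. ] [12.7 74.9] 6.32 z [0.1752 0.1765 0.1778]
```

Call:
{"name": "apply_moves", "arguments": {"deltas": [{"hand": 1,"delta_pos": [0.2,0.06,0],"twist": 0},{"hand": 1,"delta_pos": [0.4,0.12,0],"twist": 0},{"hand": 1,"delta_pos": [0.6,0.18,0],"twist": 0},{"hand": 1,"delta_pos": [0.714,0.224,0.1],"twist": -0.0064},{"hand": 1,"delta_pos": [0.714,0.224,0.28],"twist": -0.0064},{"hand": 1,"delta_pos": [0.714,0.224,0.46],"twist": -0.0064},{"hand": 1,"delta_pos": [0.714,0.224,0.46],"twist": -0.0064},{"hand": 1,"delta_pos": [0.714,0.224,0.46],"twist": -0.0064}]}}

```text
t: 3.58
tool_pos: [0.5717, 0.2986, 0.3306]
ee_rot: [[-0.108, 0.994, -0.002], [0.994, 0.108, -0.001], [-0.001, -0.003, -1.0]]
force: [0.9, 0.5, 0.9]
gripper_width: 0.0931
gripper_force: 0.0
```

```bash
python3 - <<'E'
from l import *
s=read_state(); print(s['tool_pos'],s['ee_rot'].round(4).tolist()); ledge('wrist3.npz')
c=load('wrist3.npz');cv2.imwrite('pics/wrist3.png',c['image'][:,:,::-1])
E
```

```text
[0.57168615 0.29863744 0.33059024] [[-0.1075, 0.9942, -0.0024], [0.9942, 0.1075, -0.0013], [-0.001, -0.0026, -1.0]]
0.204 [ 276  135   23  190 3987] [570.7 302.5] [ 12.  113.6] 6.25 z [0.2133 0.2145 0.2155]
0.173 [ 248  131   30  172 4538] [555.1 297.3] [ 18.6 120.5] 5.79 z [0.1754 0.1765 0.1776]
0.173 [ 298  131   29  172 4559] [587.3 300.8] [ 18.1 120.5] 6.65 z [0.1754 0.1765 0.1776]
```

View pics/wrist3.png

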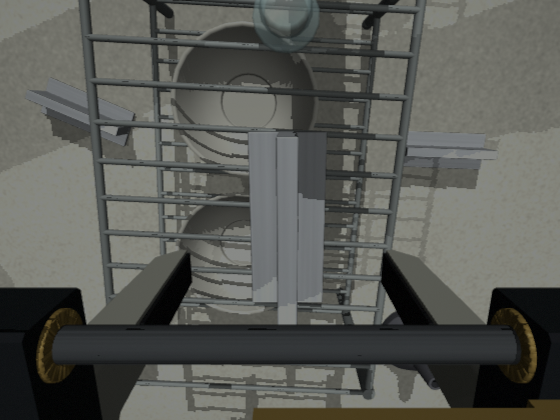

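The wrist view shows the ledge between the open fingers, rib at about x=287 and plate from (250,131) to (322,302). The plate centre measures (0.571, 0.299), which is under the TCP. Now I'll go down and grip the upper part of the rib.

Call:
{"name": "apply_moves", "arguments": {"deltas": [{"hand": 1,"delta_pos": [0,0,0.08],"twist": 0},{"hand": 1,"delta_pos": [0,0,0.16],"twist": 0},{"hand": 1,"delta_pos": [0,0,0.21],"twist": 0},{"hand": 1,"delta_pos": [0,0,0.228],"twist": 0},{"hand": 1,"delta_pos": [0,0,0.228],"twist": 0},{"hand": 0.3,"delta_pos": [0,0,0.228],"twist": 0},{"hand": 0.3,"delta_pos": [0,0,0.228],"twist": 0},{"hand": 0,"delta_pos": [0,0,0.228],"twist": 0},{"hand": 0,"delta_pos": [0,0,0.228],"twist": 0},{"hand": 0,"delta_pos": [0,0,0.228],"twist": 0},{"hand": 0,"delta_pos": [0,0,0.228],"twist": 0},{"hand": 0,"delta_pos": [0,0,0.228],"twist": 0}], "grip_force": 20}}

```text
t: 4.63
tool_pos: [0.5717, 0.3005, 0.2852]
ee_rot: [[-0.109, 0.994, 0.0], [0.994, 0.109, 0.0], [0.0, 0.0, -1.0]]
force: [-0.1, 0.1, 0.3]
gripper_width: 0.0513
gripper_force: 0.0
```

Call:
{"name": "apply_moves", "arguments": {"deltas": [{"hand": 0,"delta_pos": [0,0,0],"twist": 0},{"hand": 0,"delta_pos": [0,0,0],"twist": 0},{"hand": 0,"delta_pos": [0,0,0],"twist": 0},{"hand": 0,"delta_pos": [0,0,0],"twist": 0}]}}

```text
t: 4.97
tool_pos: [0.5716, 0.3005, 0.2851]
ee_rot: [[-0.109, 0.994, -0.0], [0.994, 0.109, -0.0], [-0.0, -0.0, -1.0]]
force: [0.5, -0.0, -0.4]
gripper_width: 0.0241
gripper_force: 0.0
```

Call:
{"name": "apply_moves", "arguments": {"deltas": [{"hand": 0,"delta_pos": [0,0,0],"twist": 0},{"hand": 0,"delta_pos": [0,0,0],"twist": 0},{"hand": 0,"delta_pos": [0,0,0],"twist": 0},{"hand": 0,"delta_pos": [0,0,0],"twist": 0},{"hand": 0,"delta_pos": [0,0,0],"twist": 0}]}}

```text
t: 5.38
tool_pos: [0.5716, 0.3005, 0.2851]
ee_rot: [[-0.109, 0.994, -0.0], [0.994, 0.109, 0.0], [0.0, -0.0, -1.0]]
force: [0.8, -0.2, 0.4]
gripper_width: 0.0115
gripper_force: 20.0
```

Call:
{"name": "apply_moves", "arguments": {"deltas": [{"hand": 0,"delta_pos": [0,0,-0.02],"twist": 0},{"hand": 0,"delta_pos": [0,0,-0.06],"twist": 0},{"hand": 0,"delta_pos": [0,0,-0.12],"twist": 0},{"hand": 0,"delta_pos": [0,0,-0.2],"twist": 0},{"hand": 0,"delta_pos": [0,0,-0.3],"twist": 0},{"hand": 0,"delta_pos": [0,0,-0.4],"twist": 0},{"hand": 0,"delta_pos": [0,0,-0.5],"twist": 0},{"hand": 0,"delta_pos": [0,0,-0.6],"twist": 0},{"hand": 0,"delta_pos": [0,0,-0.65],"twist": 0},{"hand": 0,"delta_pos": [0,0,-0.65],"twist": 0}]}}

```text
t: 6.22
tool_pos: [0.5719, 0.3006, 0.4184]
ee_rot: [[-0.109, 0.994, 0.004], [0.994, 0.109, 0.002], [0.001, 0.005, -1.0]]
force: [0.5, 0.1, -1.6]
gripper_width: 0.0119
gripper_force: 20.0
```

```bash
python3 - <<'E'
from l import *
s=read_state(); print({k:np.round(v,4).tolist() for k,v in s.items()}); ledge('wrist4.npz',zs=((.325,.36),(.295,.315),(.16,.176)))
E
```

```text
{'t': 6.2167, 'joint_pos': [23.599, 25.8156, 70.0841, 0.0023, 83.8243, 17.3189], 'qd': [-0.0564, 1.726, 3.5951, 0.0127, -2.6149, 0.0363], 'effort': [-0.051, -59.5099, -33.0666, 0.0728, 0.4962, -0.0008], 'tool_pos': [0.5719, 0.3006, 0.4184], 'ee_rot': [[-0.1094, 0.994, 0.0044], [0.994, 0.1094, 0.002], [0.0015, 0.0046, -1.0]], 'force': [0.455, 0.1206, -1.5887], 'moment': [-0.0374, -0.0929, -0.0511], 'gripper_force': 19.9998, 'gripper_width': 0.0119}
0.325 [ 238  145   98  180 6210] [571.9 317.8] [81.6 39.5] 79.32 z [0.3418 0.3478 0.3556]
0.325 [275 364  24  27 642] [577.3 248.6] [11.5 16.9] 6.18 z [0.3467 0.3477 0.3486]
0.295 [ 238  141   37  116 3661] [553.  326.1] [18.6 63.3] 5.99 z [0.3087 0.3098 0.3108]
0.295 [ 299  141   37  116 3661] [584.3 329.6] [18.7 63.3] 6.09 z [0.3089 0.3099 0.311 ]
0.16 [189  91 135  12 615] [537.4 381.7] [115.2   4. ] 3.16 z [0.1686 0.1701 0.1713]
0.16 [ 323  106   53  182 1828] [624.1 297.4] [ 44.8 173.2] 3.21 z [0.1682 0.1701 0.1714]
0.16 [188 121  98  10 456] [522.8 355.9] [84.7  4. ] 3.16 z [0.1685 0.1701 0.1714]
```

Ledge held level and lifted well clear (plate top 0.310, rib top 0.348). I'll carry it across at this height.

Call:
{"name": "apply_moves", "arguments": {"deltas": [{"hand": 0,"delta_pos": [-0.04,0,0],"twist": 0},{"hand": 0,"delta_pos": [-0.12,-0.02,0],"twist": 0},{"hand": 0,"delta_pos": [-0.22,-0.04,0],"twist": 0},{"hand": 0,"delta_pos": [-0.34,-0.06,0],"twist": 0},{"hand": 0,"delta_pos": [-0.46,-0.08,0],"twist": 0},{"hand": 0,"delta_pos": [-0.58,-0.1,0],"twist": 0},{"hand": 0,"delta_pos": [-0.7,-0.12,0],"twist": 0},{"hand": 0,"delta_pos": [-0.82,-0.14,0],"twist": 0},{"hand": 0,"delta_pos": [-0.94,-0.16,0],"twist": 0}]}}

```text
t: 7.02
tool_pos: [0.5598, 0.1084, 0.4137]
ee_rot: [[-0.109, 0.994, -0.002], [0.994, 0.109, -0.0], [-0.0, -0.002, -1.0]]
force: [0.6, -0.3, -1.5]
gripper_width: 0.0115
gripper_force: 20.0
```

Call:
{"name": "apply_moves", "arguments": {"deltas": [{"hand": 0,"delta_pos": [-0.12,-0.02,0],"twist": 0.01},{"hand": 0,"delta_pos": [-0.24,-0.04,0],"twist": 0.02},{"hand": 0,"delta_pos": [-0.36,-0.06,0],"twist": 0.04},{"hand": 0,"delta_pos": [-0.48,-0.08,0],"twist": 0.06},{"hand": 0,"delta_pos": [-0.6,-0.1,0],"twist": 0.08},{"hand": 0,"delta_pos": [-0.72,-0.12,0],"twist": 0.1},{"hand": 0,"delta_pos": [-0.84,-0.14,0],"twist": 0.1175},{"hand": 0,"delta_pos": [-0.96,-0.16,0],"twist": 0.1175}]}}

```text
t: 7.68
tool_pos: [0.5488, -0.0858, 0.4138]
ee_rot: [[0.068, 0.998, -0.002], [0.998, -0.068, 0.0], [0.0, -0.002, -1.0]]
force: [0.2, -0.6, -1.9]
gripper_width: 0.0116
gripper_force: 20.0
```

```bash
cat > g.py <<'E'
import numpy as np; from workcell import read_state
def st():
    s=read_state(); print(round(s['t'],2),s['tool_pos'].round(4),'yaw',np.degrees(np.arctan2(s['ee_rot'][1,1],s['ee_rot'][0,1])).round(2),'F',s['force'].round(1),'M',s['moment'].round(2),s['gripper_width'].round(4),s['gripper_force'].round(1)); return s
def to(p,yaw=-3.86):
    s=st();R=s['ee_rot'];print('units',((np.array(p)-s['tool_pos'])@R/.2).round(3),'twist',round(-np.radians(yaw-np.degrees(np.arctan2(R[1,1],R[0,1])))/1.5,4))
E
python3 -c "
from g import *; to([.537,-.2235,.25])"
```

```text
Traceback (most recent call last):
  File "g.py", line 5, in to
    s=st();R=s['ee_rot'];print('units',((np.array(p)-s['tool_pos'])@R/.2).round(3),'twist',round(-np.radians(yaw-np.degrees(np.arctan2(R[1,1],R[0,1])))/1.5,4))
  File "g.py", line 3, in st
    s=read_state(); print(round(s['t'],2),s['tool_pos'].round(4),'yaw',np.degrees(np.arctan2(s['ee_rot'][1,1],s['ee_rot'][0,1])).round(2),'F',s['force'].round(1),'M',s['moment'].round(2),s['gripper_width'].round(4),s['gripper_force'].round(1)); return s
                                                                                                                                                                                           ^^^^^^^^^^^^^^^^^^^^^^^^
AttributeError: 'float' object has no attribute 'round'
```

Call:
{"name": "apply_moves", "arguments": {"deltas": [{"hand": 0,"delta_pos": [-0.1,-0.005,0],"twist": 0},{"hand": 0,"delta_pos": [-0.2,-0.01,0],"twist": 0},{"hand": 0,"delta_pos": [-0.3,-0.015,0],"twist": 0},{"hand": 0,"delta_pos": [-0.4,-0.02,0],"twist": 0},{"hand": 0,"delta_pos": [-0.5,-0.02,0],"twist": 0},{"hand": 0,"delta_pos": [-0.56,-0.02,0],"twist": 0},{"hand": 0,"delta_pos": [-0.6,-0.02,0],"twist": 0},{"hand": 0,"delta_pos": [-0.62,-0.02,0],"twist": 0},{"hand": 0,"delta_pos": [-0.62,-0.02,0],"twist": 0},{"hand": 0,"delta_pos": [-0.62,-0.02,0],"twist": 0}]}}

```text
t: 8.52
tool_pos: [0.5374, -0.2072, 0.4149]
ee_rot: [[0.066, 0.998, -0.0], [0.998, -0.066, 0.0], [0.0, -0.0, -1.0]]
force: [-0.7, -0.1, -1.3]
gripper_width: 0.0118
gripper_force: 20.0
```

```bash
sed -i "s/s\['gripper_width'\].round(4),s\['gripper_force'\].round(1)/round(s['gripper_width'],4),round(s['gripper_force'],1)/" g.py
python3 -c "
from g import *; to([.537,-.2235,.25])"
```

```text
8.52 [ 0.5374 -0.2072  0.4149] yaw -3.8 F [-0.7 -0.1 -1.3] M [-0.03 -0.16 -0.03] 0.0118 20.0
units [-0.082  0.004  0.825] twist 0.0007
```

Call:
{"name": "apply_moves", "arguments": {"deltas": [{"hand": 0,"delta_pos": [-0.04,0,0.05],"twist": 0},{"hand": 0,"delta_pos": [-0.08,0,0.15],"twist": 0},{"hand": 0,"delta_pos": [-0.08,0.004,0.27],"twist": 0},{"hand": 0,"delta_pos": [-0.08,0.004,0.4],"twist": 0},{"hand": 0,"delta_pos": [-0.08,0.004,0.53],"twist": 0},{"hand": 0,"delta_pos": [-0.08,0.004,0.66],"twist": 0},{"hand": 0,"delta_pos": [-0.08,0.004,0.78],"twist": 0},{"hand": 0,"delta_pos": [-0.08,0.004,0.86],"twist": 0},{"hand": 0,"delta_pos": [-0.08,0.004,0.92],"twist": 0},{"hand": 0,"delta_pos": [-0.08,0.004,0.95],"twist": 0},{"hand": 0,"delta_pos": [-0.08,0.004,0.95],"twist": 0},{"hand": 0,"delta_pos": [-0.08,0.004,0.95],"twist": 0}]}}

```text
t: 9.52
tool_pos: [0.5374, -0.2238, 0.2257]
ee_rot: [[0.066, 0.998, 0.001], [0.998, -0.066, -0.0], [-0.0, 0.001, -1.0]]
force: [-0.4, -0.2, -1.7]
gripper_width: 0.0114
gripper_force: 20.0
```

```bash
python3 - <<'E'
from g import *; from l import *
to([.537,-.2235,.195])
ledge('wrist5.npz',zs=((.140,.17),(.108,.124)),box=(.45,.62,-.3,-.12))
E
```

```text
9.52 [ 0.5374 -0.2238  0.2257] yaw -3.81 F [-0.4 -0.2 -1.7] M [-0.1  -0.05 -0.01] 0.0114 20.0
units [ 0.001 -0.002  0.153] twist 0.0006
0.14 [ 237  146  100  179 6364] [ 540.1 -207.3] [81.8 40.1] 69.12 z [0.1503 0.1551 0.1653]
0.14 [275 364  24  27 641] [ 533.1 -276.8] [17.  11.5] 85.94 z [0.1541 0.1549 0.1559]
0.108 [ 238  141   37  116 3655] [ 522.9 -195.9] [63.6 18.7] 86.25 z [0.116 0.117 0.118]
0.108 [ 298  141   38  116 3669] [ 553.9 -197.9] [63.7 19.3] 86.38 z [0.116  0.117  0.1181]
```

Call:
{"name": "apply_moves", "arguments": {"deltas": [{"hand": 0,"delta_pos": [0,0,0.04],"twist": 0},{"hand": 0,"delta_pos": [0,0,0.09],"twist": 0},{"hand": 0,"delta_pos": [0,0,0.14],"twist": 0},{"hand": 0,"delta_pos": [0,0,0.17],"twist": 0},{"hand": 0,"delta_pos": [0,0,0.185],"twist": 0},{"hand": 0,"delta_pos": [0,0,0.185],"twist": 0},{"hand": 0,"delta_pos": [0,0,0.185],"twist": 0}]}}

```text
t: 10.15
tool_pos: [0.5371, -0.2238, 0.188]
ee_rot: [[0.067, 0.998, -0.0], [0.998, -0.067, 0.0], [0.0, -0.0, -1.0]]
force: [0.4, 0.1, -0.2]
gripper_width: 0.0114
gripper_force: 20.0
```

Call:
{"name": "apply_moves", "arguments": {"deltas": [{"hand": 0,"delta_pos": [0,0,0],"twist": 0},{"hand": 0,"delta_pos": [0,0,0],"twist": 0},{"hand": 0,"delta_pos": [0,0,0.005],"twist": 0},{"hand": 0,"delta_pos": [0,0,0.01],"twist": 0},{"hand": 0,"delta_pos": [0,0,0.015],"twist": 0},{"hand": 0,"delta_pos": [0,0,0.02],"twist": 0},{"hand": 0,"delta_pos": [0,0,0.02],"twist": 0}], "grip_force": 5}}

```text
t: 10.73
tool_pos: [0.537, -0.2237, 0.1839]
ee_rot: [[0.067, 0.998, -0.0], [0.998, -0.067, 0.0], [0.0, -0.0, -1.0]]
force: [-0.8, 0.4, -1.5]
gripper_width: 0.0121
gripper_force: 5.0
```

```bash
python3 - <<'E'
from g import *
to([.537,-.2235,.18])
E
```

```text
10.73 [ 0.537  -0.2237  0.1839] yaw -3.82 F [-0.8  0.4 -1.5] M [-0.04 -0.11  0.  ] 0.0121 5.0
units [ 0.001 -0.     0.019] twist 0.0005
```

Call:
{"name": "apply_moves", "arguments": {"deltas": [{"hand": 0,"delta_pos": [0,0,0.005],"twist": 0},{"hand": 0,"delta_pos": [0,0,0.01],"twist": 0},{"hand": 0,"delta_pos": [0,0,0.01],"twist": 0}]}}

```text
t: 10.98
tool_pos: [0.5374, -0.2238, 0.1824]
ee_rot: [[0.067, 0.998, 0.001], [0.998, -0.067, -0.0], [-0.0, 0.001, -1.0]]
force: [0.8, 0.3, 1.9]
gripper_width: 0.012
gripper_force: 5.0
```

Call:
{"name": "apply_moves", "arguments": {"deltas": [{"hand": 0,"delta_pos": [0,0.005,0.005],"twist": 0},{"hand": 0,"delta_pos": [0,0.01,0.01],"twist": 0},{"hand": 0,"delta_pos": [0,0.01,0.01],"twist": 0}]}}

```text
t: 11.23
tool_pos: [0.5396, -0.224, 0.1803]
ee_rot: [[0.067, 0.998, 0.001], [0.998, -0.067, -0.0], [-0.0, 0.001, -1.0]]
force: [1.5, 1.9, 3.8]
gripper_width: 0.0125
gripper_force: 5.1
```

Call:
{"name": "apply_moves", "arguments": {"deltas": [{"hand": 0,"delta_pos": [0,0.005,0.005],"twist": 0},{"hand": 0,"delta_pos": [0,0.012,0.01],"twist": 0},{"hand": 0,"delta_pos": [0,0.012,0.01],"twist": 0}]}}

```text
t: 11.48
tool_pos: [0.5418, -0.2241, 0.1781]
ee_rot: [[0.067, 0.998, 0.0], [0.998, -0.067, -0.0], [-0.0, 0.0, -1.0]]
force: [2.7, -0.4, 4.3]
gripper_width: 0.0133
gripper_force: 5.2
```

```bash
cat > t.py <<'E'
from g import *; from l import *
import sys
def tilt(n):
    s=st(); c=viewer.camera('wrist'); np.savez(n,**c); w=cloud(c)
    # ledge: low-saturation points in the box near the panel; sample the plate's two strips at the +y end
    hsv=cv2.cvtColor(c['image'],cv2.COLOR_RGB2HSV); S=hsv[:,:,1].astype(int)
    y=(w[:,:,1]); box=(y>-.21)&(y<-.168)&(abs(w[:,:,0]-.54)<.05)
    n0=np.array([.3682,-.0249,.9294]);sp=np.array([.5339,-.2248,.0595]);up=np.array([-.927,.063,.369])
    hh=(w-sp)@n0; d=-(w-sp)@up
    q=box&(hh>.003)&(hh<.03)&(S<60)
    for nm,m in (('far',q&(d>.007)),('near',q&(d<-.0))):
        if m.sum()>50:
            p,nn,k=plane(w[m]); print(nm,m.sum(),'n',nn.round(3),'tilt',np.degrees(np.arctan2(nn[0],nn[2])).round(2),'h mm',np.percentile(hh[m]*1000,[5,50,95]).round(1),'d',np.percentile(d[m]*1000,[1,50,99]).round(1),'y',np.percentile(w[m][:,1],[2,98]).round(3))
tilt(sys.argv[1])
E
python3 t.py wrist6.npz
```

```text
11.48 [ 0.5418 -0.2241  0.1781] yaw -3.82 F [ 2.7 -0.4  4.3] M [-0.03 -0.46 -0.05] 0.0133 5.2
far 1713 n [ 0.145 -0.01   0.989] tilt 8.36 h mm [14.2 15.9 17.5] d [10.7 16.6 22.5] y [-0.209 -0.169]
near 3227 n [ 0.109 -0.008  0.994] tilt 6.24 h mm [ 5.4  8.  20.4] d [-25.4 -15.6  -7.4] y [-0.209 -0.169]
```

Call:
{"name": "apply_moves", "arguments": {"deltas": [{"hand": 0,"delta_pos": [0,0.005,0.004],"twist": 0},{"hand": 0,"delta_pos": [0,0.01,0.007],"twist": 0},{"hand": 0,"delta_pos": [0,0.015,0.01],"twist": 0},{"hand": 0,"delta_pos": [0,0.015,0.01],"twist": 0}]}}

```text
t: 11.87
tool_pos: [0.5442, -0.2242, 0.1757]
ee_rot: [[0.067, 0.998, -0.001], [0.998, -0.067, 0.0], [0.0, -0.001, -1.0]]
force: [-0.3, -0.4, 2.5]
gripper_width: 0.0144
gripper_force: 5.5
```

```bash
python3 t.py wrist7.npz
```

```text
11.87 [ 0.5442 -0.2242  0.1757] yaw -3.81 F [-0.3 -0.4  2.5] M [-0.14  0.11 -0.02] 0.0144 5.5
far 1300 n [ 0.225 -0.015  0.974] tilt 13.0 h mm [12.1 13.2 14.5] d [12.7 19.1 23.8] y [-0.209 -0.168]
near 3512 n [ 0.174 -0.012  0.985] tilt 10.01 h mm [ 5.4  7.5 24. ] d [-25.  -14.2  -6.5] y [-0.209 -0.169]
```

Call:
{"name": "apply_moves", "arguments": {"deltas": [{"hand": 0,"delta_pos": [0,0.005,0.003],"twist": 0},{"hand": 0,"delta_pos": [0,0.01,0.006],"twist": 0},{"hand": 0,"delta_pos": [0,0.015,0.008],"twist": 0},{"hand": 0,"delta_pos": [0,0.015,0.008],"twist": 0}]}}

```text
t: 12.25
tool_pos: [0.5476, -0.2244, 0.1744]
ee_rot: [[0.067, 0.998, -0.0], [0.998, -0.067, 0.0], [0.0, -0.0, -1.0]]
force: [0.5, -0.3, 2.7]
gripper_width: 0.0143
gripper_force: 5.4
```

```bash
python3 t.py wrist8.npz
```

```text
12.25 [ 0.5476 -0.2244  0.1744] yaw -3.82 F [ 0.5 -0.3  2.7] M [-0.04  0.03  0.01] 0.0143 5.4
far 1304 n [ 0.224 -0.014  0.975] tilt 12.92 h mm [12.  13.3 14.4] d [15.9 22.8 27.6] y [-0.209 -0.169]
near 3513 n [ 0.177 -0.013  0.984] tilt 10.2 h mm [ 5.4  7.5 23.9] d [-21.2 -10.6  -2.8] y [-0.209 -0.169]
```

Call:
{"name": "apply_moves", "arguments": {"deltas": [{"hand": 0,"delta_pos": [0,0,0],"twist": 0},{"hand": 0,"delta_pos": [0,0,0],"twist": 0},{"hand": 0,"delta_pos": [0,0,0.004],"twist": 0},{"hand": 0,"delta_pos": [0,0,0.008],"twist": 0},{"hand": 0,"delta_pos": [0,0,0.012],"twist": 0},{"hand": 0,"delta_pos": [0,0,0.012],"twist": 0}], "grip_force": 3}}

```text
t: 12.8
tool_pos: [0.5482, -0.2245, 0.1725]
ee_rot: [[0.067, 0.998, 0.002], [0.998, -0.067, -0.001], [-0.0, 0.002, -1.0]]
force: [4.8, 1.5, 3.8]
gripper_width: 0.0157
gripper_force: 3.0
```

```bash
python3 t.py wrist9.npz
```

```text
12.8 [ 0.5482 -0.2245  0.1725] yaw -3.82 F [4.8 1.5 3.8] M [ 0.09 -0.99 -0.01] 0.0157 3.0
far 1018 n [ 0.273 -0.017  0.962] tilt 15.85 h mm [10.5 11.6 12.6] d [16.7 24.2 28.1] y [-0.209 -0.168]
near 3752 n [ 0.197 -0.014  0.98 ] tilt 11.35 h mm [ 5.4  7.2 25.2] d [-21.1  -9.8  -2.4] y [-0.209 -0.169]
```

Call:
{"name": "apply_moves", "arguments": {"deltas": [{"hand": 0,"delta_pos": [0,0,0.005],"twist": 0},{"hand": 0,"delta_pos": [0,0,0.01],"twist": 0},{"hand": 0,"delta_pos": [0,0,0.015],"twist": 0},{"hand": 0,"delta_pos": [0,0,0.015],"twist": 0}]}}

```text
t: 13.18
tool_pos: [0.5484, -0.2245, 0.1696]
ee_rot: [[0.067, 0.998, 0.003], [0.998, -0.067, -0.001], [-0.001, 0.003, -1.0]]
force: [5.7, 1.1, 4.3]
gripper_width: 0.0194
gripper_force: 3.0
```

```bash
python3 t.py wrist10.npz
```

```text
13.18 [ 0.5484 -0.2245  0.1696] yaw -3.82 F [5.7 1.1 4.3] M [ 0.14 -1.15  0.03] 0.0194 3.0
far 526 n [ 0.359 -0.019  0.933] tilt 21.02 h mm [7.5 8.5 9.4] d [18.2 26.6 29. ] y [-0.209 -0.168]
near 4153 n [ 0.079 -0.006  0.997] tilt 4.54 h mm [ 5.1  6.6 26.2] d [-20.8  -8.5  -1.8] y [-0.209 -0.169]
```

Call:
{"name": "apply_moves", "arguments": {"deltas": [{"hand": 0,"delta_pos": [0,0,0.005],"twist": 0},{"hand": 0,"delta_pos": [0,-0.002,0.008],"twist": 0},{"hand": 0,"delta_pos": [0,-0.005,0.008],"twist": 0},{"hand": 0,"delta_pos": [0,-0.005,0.008],"twist": 0}]}}

```text
t: 13.57
tool_pos: [0.5474, -0.2246, 0.1681]
ee_rot: [[0.067, 0.998, 0.003], [0.998, -0.067, -0.001], [-0.001, 0.003, -1.0]]
force: [5.1, 0.7, 3.6]
gripper_width: 0.0207
gripper_force: 3.0
```

```bash
python3 t.py wrist11.npz; python3 -c "
from h import *
c=load('wrist11.npz');cv2.imwrite('pics/wrist11.png',c['image'][:,:,::-1])"
```

```text
13.57 [ 0.5474 -0.2246  0.1681] yaw -3.82 F [5.1 0.7 3.6] M [-0.01 -1.11 -0.03] 0.0207 3.0
far 177 n [ 0.368 -0.021  0.93 ] tilt 21.59 h mm [5. 6. 7.] d [15.6 25.5 26.9] y [-0.208 -0.168]
near 4480 n [-0.389  0.034  0.92 ] tilt -22.93 h mm [ 4.8  6.1 26.7] d [-23.   -9.7  -3.7] y [-0.209 -0.169]
```

View pics/wrist11.png

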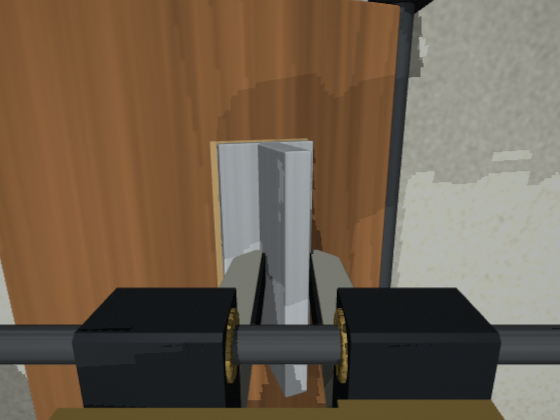

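Wrist view: the ledge is lying on the panel inside the pale rectangle. A thin pale strip shows at the left (217,210) and at the top (260,142). The plate's tilt is 21.6° against the panel's 21.65°, and its top is 6.0 mm off the face, so it is flush and about 2 mm low. I'll ease it up-slope while pressing.

Call:
{"name": "apply_moves", "arguments": {"deltas": [{"hand": 0,"delta_pos": [0,-0.003,0.001],"twist": 0},{"hand": 0,"delta_pos": [0,-0.006,0.001],"twist": 0},{"hand": 0,"delta_pos": [0,-0.009,0.001],"twist": 0},{"hand": 0,"delta_pos": [0,-0.009,0.001],"twist": 0}]}}

```text
t: 13.95
tool_pos: [0.5456, -0.2245, 0.168]
ee_rot: [[0.067, 0.998, 0.003], [0.998, -0.067, -0.001], [-0.001, 0.003, -1.0]]
force: [5.7, 1.4, 3.3]
gripper_width: 0.0241
gripper_force: 3.0
```

```bash
python3 t.py wrist12.npz
```

```text
13.95 [ 0.5456 -0.2245  0.168 ] yaw -3.82 F [5.7 1.4 3.3] M [-0.01 -1.12  0.01] 0.0241 3.0
far 103 n [ 0.371 -0.047  0.927] tilt 21.82 h mm [4.9 5.8 6.8] d [15.3 23.4 26.9] y [-0.199 -0.168]
near 4529 n [-0.429  0.038  0.902] tilt -25.45 h mm [ 4.8  6.1 26.5] d [-23.   -9.6  -3.6] y [-0.209 -0.169]
```

Call:
{"name": "apply_moves", "arguments": {"deltas": [{"hand": 0,"delta_pos": [0,0,0],"twist": 0},{"hand": 0,"delta_pos": [0,0,0],"twist": 0},{"hand": 0,"delta_pos": [0,0,0],"twist": 0},{"hand": 0,"delta_pos": [0,0,0],"twist": 0}], "grip_force": 6}}

```text
t: 14.33
tool_pos: [0.5466, -0.2247, 0.1687]
ee_rot: [[0.067, 0.998, 0.006], [0.998, -0.067, -0.002], [-0.002, 0.006, -1.0]]
force: [9.7, 1.6, 6.7]
gripper_width: 0.0172
gripper_force: 5.9
```

```bash
python3 t.py wrist13.npz
```

```text
14.33 [ 0.5466 -0.2247  0.1687] yaw -3.83 F [9.7 1.6 6.7] M [-0.04 -1.75  0.03] 0.0172 5.9
far 210 n [ 0.375 -0.03   0.927] tilt 22.03 h mm [4.9 5.9 6.8] d [13.9 23.5 24.6] y [-0.207 -0.168]
near 4490 n [-0.341  0.03   0.94 ] tilt -19.96 h mm [ 4.8  6.1 26.6] d [-25.1 -11.9  -5.8] y [-0.209 -0.169]
```

Call:
{"name": "apply_moves", "arguments": {"deltas": [{"hand": 0,"delta_pos": [0,0,0],"twist": 0},{"hand": 0,"delta_pos": [0,0,0],"twist": 0},{"hand": 0,"delta_pos": [0,0,0],"twist": 0},{"hand": 0,"delta_pos": [0,0,0],"twist": 0},{"hand": 0,"delta_pos": [0,0,0],"twist": 0},{"hand": 0,"delta_pos": [0,0,0],"twist": 0},{"hand": 0,"delta_pos": [0,0,0],"twist": 0},{"hand": 0,"delta_pos": [0,0,0],"twist": 0},{"hand": 0,"delta_pos": [0,0,0],"twist": 0},{"hand": 0,"delta_pos": [0,0,0],"twist": 0},{"hand": 0,"delta_pos": [0,0,0],"twist": 0},{"hand": 0,"delta_pos": [0,0,0],"twist": 0}]}}

```text
t: 15.38
tool_pos: [0.5466, -0.2247, 0.1687]
ee_rot: [[0.067, 0.998, 0.006], [0.998, -0.067, -0.002], [-0.002, 0.006, -1.0]]
force: [8.3, 0.1, 5.9]
gripper_width: 0.0175
gripper_force: 5.9
```

```bash
python3 t.py wrist14.npz; python3 - <<'E'
from h import *; from workcell import viewer
c=load('wrist14.npz');w=cloud(c);hsv=cv2.cvtColor(c['image'],cv2.COLOR_RGB2HSV)
q=(hsv[:,:,1]>90)&(w[:,:,2]>.03)&(w[:,:,2]<.14);q[250:]=0
m,n,k=plane(w[q]);sp=np.array([.5339,-.2248,.0595]);print('panel',n.round(4),np.degrees(np.arccos(n[2])),k,'spot off mm',(m-sp)@[.3682,-.0249,.9294]*1000)
up=np.array([-.927,.063,.369]);y=np.array([-.067,-.998,0])
h=(w-sp)@[.3682,-.0249,.9294];d=-(w-sp)@up;yy=(w-sp)@y
P=(h>.0045)&(h<.0075)&(abs(d)<.03)&(yy<-.02)&(hsv[:,:,1]<60)
b=cv2.minAreaRect(np.c_[d[P],yy[P]].astype(np.float32)*1000);print('plate',np.round(b[0],1),np.round(b[1],1),b[2],'d',np.percentile(d[P]*1000,[.5,99.5]),'y end',np.percentile(yy[P]*1000,.5),'(want -60)')
p=P&(d<-.01)
# left edge yaw
r=[(yy[i][p[i]].mean(),d[i][p[i]].min()) for i in range(len(p)) if p[i].sum()>5]; r=np.array(r);print('edge yaw deg',np.degrees(np.polyfit(r[:,0],r[:,1],1)[0]))
s=viewer.camera('side');cv2.imwrite('pics/side2.png',cv2.resize(s['image'][60:240,240:480,::-1],None,fx=3,fy=3,interpolation=cv2.INTER_CUBIC))
E
```

```text
15.38 [ 0.5466 -0.2247  0.1687] yaw -3.83 F [8.3 0.1 5.9] M [ 0.   -1.73  0.04] 0.0175 5.9
far 211 n [ 0.421 -0.021  0.907] tilt 24.91 h mm [5.  5.9 6.8] d [13.3 23.4 24.7] y [-0.207 -0.168]
near 4496 n [-0.388  0.032  0.921] tilt -22.84 h mm [ 4.8  6.1 26.5] d [-25.1 -11.9  -5.8] y [-0.209 -0.169]
panel [ 0.3663 -0.025   0.9302] 21.538269036660036 74679 spot off mm -0.18949507548049643
plate [ -0.3 -39.9] [39.6 50.3] 89.60369110107422 d [-25.15692332  24.34563437] y end -59.48741959161867 (want -60)
edge yaw deg -0.6261907016268917
```

View pics/side2.png

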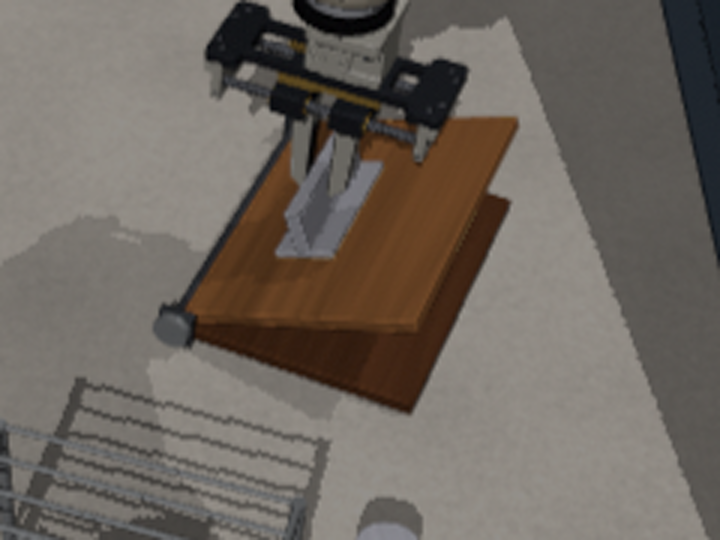

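Side view: the rib is held between the fingers at (330,165) and the plate lies flush over the rectangle. It is centred to about 0.5 mm and 0.6° of yaw, the panel's angle is unchanged, and the push has held at about 8.5 N for over a second. I'll hand in.

```bash
python3 -c "
from workcell import ticket; print(ticket.hand_in())"
```

```text
the job is handed in; nothing more can be done
None
```

The ledge was handed in flush on the panel over the pale rectangle (within about 0.5 mm and 0.6° by the wrist camera), still gripped at 6 N and pressed at about 8.5 N; the panel had not moved and the other items were never approached or touched.

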